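# Put the nail-colour swatch board in its sloping display holder

### The job

Take the black swatch board with the sample nails out of the rack and slide it down into the close-fitting grooves of the sloping wooden holder until it is fully home, so that it leans back there with its samples showing out of the holder's open front. Keep hold of it while it goes down rather than dropping it in, then let go. Leave the mirror standing in the rack and do not knock over any of the polish bottles.

Things in the scene. Friction and masses are not known exactly. Their poses are not given: they have to be found in the camera images.
- swatch_board: (all sizes in mm) black plastic panel, 8 thick (x) x 100 wide (y) x 150 tall (z), 140 g; rows of coloured sample nails on its +x face (2 proud, |y| under 36, z 12 to 88), top 60 bare. Starts upright in one of the rack's two slots, samples facing away from the robot. Origin: centre of its lower edge; z up the board, x out of the sample face
- board_face (a point): centre of the board's sample face, 4 in front of its mid-plane, 75 above its lower edge
- cradle: (mm) fixed brown wooden part of the holder that takes the board: grooves 11.5 across (x), 104 wide (y), 75 deep (z), mouth flared 14 more; back, cheeks, ledge, two front lips in to |y| = 41, open between. Origin: where the board's origin belongs, on the ledge, mid-groove, 21 above the table. z up the slope, leaning 20 deg back towards the robot; x out of the open front, away from the robot
- holder: the fixed foot of that holder, a brown wooden plate 130 x 130 x 8 lying on the table, with props behind the cradle. Origin on the table; the cradle's origin lies 12 ahead of it in x and 21 above; same yaw as the cradle
- rack: (mm) low light-wood rack, fixed, 136 (x) x 120 (y) x 55 tall, with two upright slots across it, 42 either side of its centre in x; each slot is 11.5 x 106, floor 12 above the table, walls up to 55 above the table. Origin: centre of its underside on the table; its slots run along y
- mirror: plain mirror in a white frame, 8 (x) x 100 (y) x 110 tall (z), standing in the rack's other slot. Origin: centre of its lower edge
- polish0: nail polish bottle, round, 34 across, 60 tall, standing on the table. Origin: centre of its underside; z up
- polish1: nail polish bottle, round, 34 across, 60 tall, standing on the table. Origin: centre of its underside; z up
- polish2: nail polish bottle, round, 34 across, 60 tall, standing on the table. Origin: centre of its underside; z up
- polish3: nail polish bottle, round, 34 across, 60 tall, standing on the table. Origin: centre of its underside; z up
Not all that is in view belongs to the job. Leave any red look-alike of the swatch_board alone.

How it is judged:
By the outcome, as a careful person would: the job done as asked, in the order asked, and still so for the second after the job is handed in, with the robot touching nothing.
It also fails if it takes over 50 s, if anything falls off the work surface, if the arm or the gripper's body presses on something with over 40 N, if the wrist force passes 120 N, or if a joint passes its speed limit or range.

### The arm

A 6-joint arm with a two-finger parallel gripper is mounted at the origin on the work surface. World frame = base frame: x ahead of the robot, y to its left, z up, the work surface at z = 0. Lengths are in mm, angles in rad, forces in N, time in s.
With the tool pointing down it reaches from about 350 to 775 mm from the base axis. Payload 7.3 kg.
Tool frame: the origin (TCP) lies on the centre line of the jaws, within the pads' length; the fingertips stand 22 mm ahead of it and the grasp point (between the pads) lies 3 mm ahead of it; z points along the fingers, y is the direction in which the jaws open and shut (so a half turn about z gives the same grasp; the last joint's range is limited). The gripper opens to 92 mm and grips with 3 to 60 N. Pads are 19 mm wide; open, the fingers measure 130 mm over their backs; the gripper's body (75 mm by 190 mm) begins 47 mm behind the grasp point.
Start: joints at [1.078, 0.342, 1.524, -0, 1.275, -0.146], TCP at [178.428, 493.768, 248.741] pointing down, gripper open.
Joint ranges: [-2.53, 2.53], [-0.77, 2.02], [0.04, 2.7], [-1, 4.14], [0.28, 2.66], [-3.11, 3.11]. Speed limits (rad/s): [2.57, 2.57, 3.14, 3.14, 3.14, 3.14].

### API

Orientations are given as [roll, pitch, yaw] about the fixed x, y, z axes, in that order (R = Rz(yaw) Ry(pitch) Rx(roll)).
In Python, from plant import get_obs, capture, bot, spot_in gives the robot as it stands.
- The arm moves only by the shell command python3 -m handwheel 'ROWS' [OPENING]. ROWS is JSON, a list of rows, each a list of 2 entries, a list of its own where there are three numbers: the shift along the world's x, y, z in mm, then the turn, a rotation vector about the world's x, y, z in rad. In form: [[[x, y, z], [wx, wy, wz]], ...]. A call has 1 to 12 rows; each row shifts and turns the commanded pose from where the row before left it; what a row does not reach is not made up. A row lasts 1/8 s, in which the tool goes at most 62.5 mm and 10.7 degrees, less where a joint would pass 70% of its speed; a pose out of reach is approached as far as the arm can. A call is refused whole if a number of a shift passes 62.5 or a number of a turn 0.188, either way. A call with a gripper value outside its range is refused whole. OPENING is the closure, from 0 (fully open) to 1 (shut), set as the call begins (- or left out, the last holds). The fingers move at their own pace and stop on an object; the grip force is fixed at half the most. Time passes only in rows, so rows that do not move let the fingers close. It gives the time, the measured TCP pose, the force and the opening at its end, in the units of the state.
- get_obs(): the state, without advancing time (a new reading comes with each control period).
- capture(name): name is "scene" or "top" or "wrist"; returns a dict with "img" (400x640x3 uint8, red, green, blue), "fx", "fy", "cx", "cy" (pixels), "cam_to_world" (4x4, takes a point from camera to world coordinates). Camera axes: x right, y up, looking along -z (the intrinsics and any distortion apply to the point x, -y, -z); pixel columns grow to the right and rows downward; lengths in mm; the calibration is good to about 2 mm. A picture is of the moment at which its call begins. There is no depth.
- bot.close_job(): hands the job in, once; it reports no verdict.
Trained networks look in the newest picture that a camera, given by its name, has taken for a name from the list of things; names that differ only in an ending like _2 or _b are one class to them, and where a whole thing is asked for, a point or a joint stands for the part that bears it (a point fixed in the world has none). Each returns a list of dicts, best first, with "score" (0 to 1); they miss things now and then, are a little off and sometimes report something else, mostly with a low value. They report only what shows in the picture. A call takes as long as a camera call. They do not tell look-alikes from the thing itself.
- spot_in(thing, camera): "xyz" ([x, y, z] in mm, in the coordinates of the camera as it stood for that picture, good to about 4 mm: the middle of the surface that is visible of it).
The state is a dict: "time": time; "joint_positions": joint angles; "dq": joint speeds; "tau": joint torques, N m; "tool_pos": TCP position; "tcp_rot": TCP orientation; "contact_force": force on the tool from outside, world axes, zero at the start; "moment": the same for the moment, N m; "grip_width": finger opening in mm.
Only numpy, scipy, OpenCV 4.12 (cv2) and the standard library are available. Lean on these libraries where they do the work, as an engineer would, in place of code of your own. Each camera call takes 0.05 s, during which the arm holds its last target. There are 200 camera calls.

## Working session

There is one attempt and no reset: what is moved stays moved. The work goes in short steps, Python scripts to look and compute and a shell command to move; the robot and the scene stay as the last step left them, time stands still between calls to the robot, and variables do not carry over. Pictures are saved under pics/ and viewed, about 8 in all and at most 12, crops included, and the job is handed in when it is done.

```bash
ls; mkdir -p pics; cat > h.py <<'E'
import numpy as np,cv2
from plant import get_obs,capture,bot,spot_in
def snap(cam,fn=None):
    c=capture(cam)
    if fn: cv2.imwrite('pics/'+fn,c['img'][:,:,::-1])
    return c
def world(c,p): return (np.array(c['cam_to_world'])@np.r_[p,1])[:3]
def ray(c,u,v,z=None,):
    T=np.array(c['cam_to_world']);d=T[:3,:3]@np.array([(u-c['cx'])/c['fx'],-(v-c['cy'])/c['fy'],-1]);o=T[:3,3]
    return o,d
def onz(c,u,v,z):
    o,d=ray(c,u,v);return o+d*(z-o[2])/d[2]
def proj(c,P):
    q=np.linalg.inv(np.array(c['cam_to_world']))@np.r_[P,1]
    return c['cx']-c['fx']*q[0]/q[2], c['cy']+c['fy']*q[1]/q[2]
E
python3 - <<'E'
from h import *
np.set_printoptions(precision=1,suppress=True)
for cam in('scene','top'):
    c=snap(cam,cam+'1.png'); print(cam,c.keys(),c['fx'],c['cx'],c['cy']);print(np.array(c['cam_to_world']))
    for t in('swatch_board','cradle','holder','rack','mirror','polish0'):
        for r in spot_in(t,cam)[:4]:
            w=world(c,r['xyz']);print(t,round(r['score'],2),w,np.array(proj(c,w)))
E
```

```text
pics
scene dict_keys(['img', 'fx', 'fy', 'cx', 'cy', 'cam_to_world']) 463.09675019333076 320.6762351546258 207.9900828481733
[[  -0.8   -0.4    0.5 1047.8]
 [   0.6   -0.5    0.6  456.8]
 [   0.     0.8    0.6  641.9]
 [   0.     0.     0.     1. ]]
swatch_board 0.78 [ 682.3 -118.1   80.5] [273.6 225.8]
swatch_board 0.65 [ 710.3 -382.3   84.6] [193.5 170.8]
swatch_board 0.61 [ 606.7 -237.8  115.9] [268.9 169.8]
swatch_board 0.57 [ 507.8 -395.2  110.3] [265.4 130.2]
cradle 0.84 [520.3 201.4  62.3] [463.7 288. ]
holder 0.94 [524.  209.3  39.3] [463.7 301. ]
rack 0.79 [ 535.8 -197.8   32.1] [308.  197.9]
mirror 0.66 [ 524.5 -237.7   90.4] [300.3 166.5]
polish0 0.79 [761.6  74.3  29.2] [304.3 328.3]
polish0 0.71 [544.4 -11.5  29.4] [363.6 243.6]
polish0 0.57 [471.1  32.4  27.4] [405.3 239.8]
top dict_keys(['img', 'fx', 'fy', 'cx', 'cy', 'cam_to_world']) 445.4145878705326 315.0050966942708 204.42669000256092
[[  -0.     1.    -0.1  437.8]
 [  -1.    -0.    -0.   -82.3]
 [  -0.     0.1    1.  1239.7]
 [   0.     0.     0.     1. ]]
swatch_board 0.98 [ 698.  -396.5  100.6] [434.3 161.5]
swatch_board 0.9 [ 514.2 -403.2  101.7] [441.6 231.7]
swatch_board 0.66 [ 601.2 -246.5  140.1] [380.8 197.4]
swatch_board 0.66 [ 675.6 -126.2  113.1] [331.3 171.7]
cradle 0.96 [512.7 199.7  69.4] [208.7 239.3]
holder 0.76 [506.4 196.4   7.2] [215.3 242.9]
rack 0.85 [ 554.7 -246.8   10.3] [375.  221.1]
rack 0.71 [504.  193.2  13. ] [216.  243.6]
mirror 0.74 [ 511.4 -245.9  121. ] [381.2 233.9]
polish0 0.63 [464.3  23.7  32.4] [277.2 256.3]
polish0 0.41 [755.6  63.   34.1] [261.4 151.2]
```

```bash
python3 -c "
import cv2,numpy as np
a=cv2.imread('pics/scene1.png');b=cv2.imread('pics/top1.png')
cv2.imwrite('pics/both.png',cv2.resize(np.vstack([a,b]),(480,600)))"
```

```text
(no output)
```

View pics/top1.png

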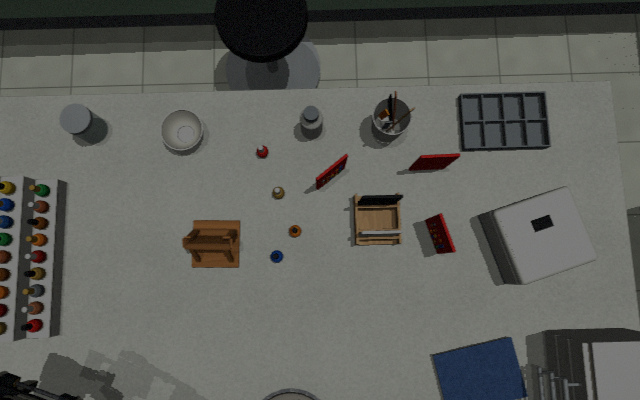

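View pics/scene1.png

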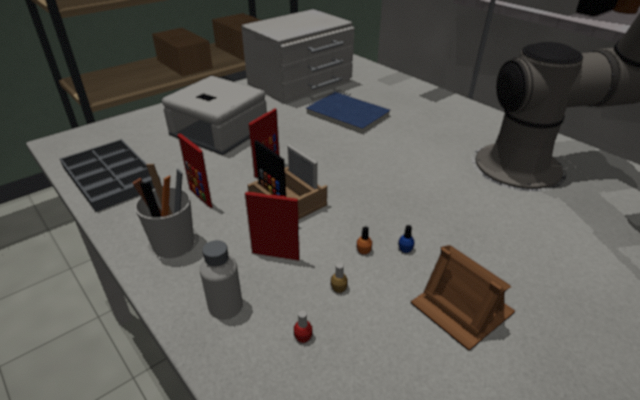

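Candidates for the board are the red panels at top (332,171), (434,161) and (441,232), and the black panel at (380,198) in the rack's far slot. The black one fits the description because it is black and in the rack. The mirror is at (380,234). I'll confirm this in an enlarged crop, together with the holder.

```bash
python3 -c "
import cv2,numpy as np
b=cv2.imread('pics/top1.png');a=cv2.imread('pics/scene1.png')
f=lambda i,u,v,w,h,s:cv2.convertScaleAbs(cv2.resize(i[v:v+h,u:u+w],None,fx=s,fy=s,interpolation=cv2.INTER_CUBIC),alpha=1.5)
t=np.hstack([f(b,345,185,65,65,6),f(b,178,212,65,65,6)])
s=np.hstack([f(a,235,130,130,65,3),f(a,400,235,130,65,3)])
cv2.imwrite('pics/crop1.png',np.vstack([t,s]))"
```

```text
(no output)
```

View pics/crop1.png

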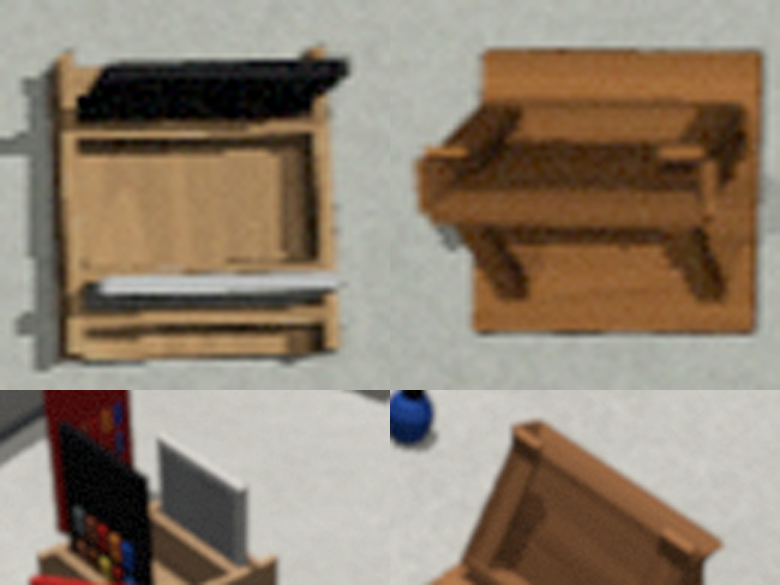

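The crop confirms it. The black panel with nail samples is in the rack's far (+x) slot, the mirror is in the near slot, and the holder opens towards +x.

```bash
python3 - <<'E'
from h import *
np.set_printoptions(precision=2,suppress=True)
o=get_obs();print(o['tool_pos'],o['tcp_rot'],o['contact_force'],o['time'],o['grip_width'])
c=snap('top')
print('plate',[onz(c,178+(x-390)/6,212+y/6,8)[:2] for x,y in[(485,50),(760,50),(755,332),(475,332)]])
print('rack',[onz(c,345+x/6,185+y/6,55)[:2] for x,y in[(62,55),(322,50),(338,348),(66,357)]])
w=snap('wrist');from scipy.spatial.transform import Rotation as R
Rt=R.from_euler('xyz',o['tcp_rot']).as_matrix();T=np.array(w['cam_to_world']);print('tool R',Rt);print('cam in tool',Rt.T@T[:3,:3],Rt.T@(T[:3,3]-o['tool_pos']),w['fx'],w['cx'],w['cy'])
E
```

```text
[178.4  493.79 248.75] [ 3.14 -0.    2.79] [-0.19 -0.21  0.07] 0.7 92.12155708047153
plate [array([570.46, 256.16]), array([567.03, 128.69]), array([437.72, 131.43]), array([441.1, 259.4])]
rack [array([ 624.49, -191.08]), array([ 623.6 , -307.71]), array([ 490.21, -307.86]), array([ 489.45, -187.61])]
tool R [[-0.94  0.34  0.  ]
 [ 0.34  0.94  0.  ]
 [ 0.    0.   -1.  ]]
cam in tool [[ 0.    0.96  0.27]
 [ 1.   -0.    0.  ]
 [ 0.    0.27 -0.96]] [  73.47   -0.98 -135.78] 324.0404693517481 317.5430610116013 199.47522814519522
```

```bash
python3 -m handwheel '[[[26,-46,3],[0,0,-0.0765]],[[26,-46,3],[0,0,-0.0765]],[[26,-46,3],[0,0,-0.0765]],[[26,-46,3],[0,0,-0.0765]],[[26,-46,3],[0,0,-0.0765]],[[26,-46,3],[0,0,-0.0765]],[[26,-46,3],[0,0,-0.0765]],[[26,-46,3],[0,0,-0.0765]]]' 0
python3 -m handwheel '[[[26,-46,3],[0,0,-0.0765]],[[26,-46,3],[0,0,-0.0765]],[[26,-46,3],[0,0,-0.0765]],[[26,-46,3],[0,0,-0.0765]],[[26,-46,3],[0,0,-0.0765]],[[26,-46,3],[0,0,-0.0765]],[[26,-46,3],[0,0,-0.0765]],[[26,-46,3],[0,0,-0.0765]],[[5,-6,0],[0,0,0]],[[0,0,0],[0,0,0]]]'
python3 - <<'E'
from h import *
np.set_printoptions(precision=4,suppress=True)
o=get_obs();print(o['tool_pos'],o['tcp_rot'])
w=snap('wrist','w1.png')
for t in('swatch_board','mirror','rack'):
    for r in spot_in(t,'wrist')[:3]:
        p=world(w,r['xyz']);print(t,round(r['score'],2),p,proj(w,p))
E
```

```text
time: 1.8
tool_pos: [387.1, 124.2, 273.1]
tcp_rot: [3.141, 0.0, 2.18]
contact_force: [0.9, -0.5, -0.3]
grip_width: 92.1
time: 3.05
tool_pos: [599.3, -248.1, 296.0]
tcp_rot: [-3.141, -0.001, 1.571]
contact_force: [-0.2, 1.0, -0.2]
grip_width: 91.7
[ 599.2646 -248.0709  295.9798] [-3.1405 -0.001   1.571 ]
swatch_board 0.86 [ 518.3569 -394.0962  126.5983] (np.float64(244.46159345567494), np.float64(316.95713448038214))
swatch_board 0.82 [ 596.6955 -243.0908  165.0789] (np.float64(316.24642763114656), np.float64(190.87029752945216))
swatch_board 0.65 [ 676.7909 -125.4478  110.9116] (np.float64(404.2828279345227), np.float64(51.326776675072864))
mirror 0.74 [ 518.0553 -241.0781  107.261 ] (np.float64(239.3060861332786), np.float64(175.1304731015013))
rack 0.84 [ 563.9909 -242.8618   10.4722] (np.float64(291.7758033024132), np.float64(162.009482514625))
```

View pics/w1.png

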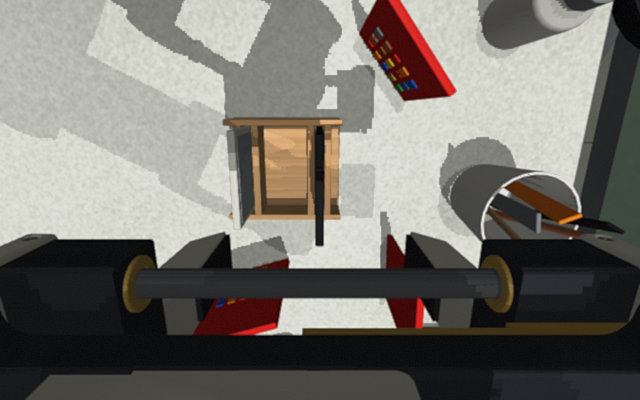

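The wrist view shows the black board edge-on at columns 315–324, rows 125–245, in the far slot. The mirror is at (240,175), and the red look-alikes are clear of the path. Next I measure the board's edge.

```bash
python3 - <<'E'
from h import *
np.set_printoptions(precision=1,suppress=True)
w=snap('wrist');g=w['img'].max(2)
for v in range(120,252,8):
    d=np.where(g[v,300:345]<55)[0]+300
    if len(d): print(v,d.min(),d.max(),onz(w,d.min(),v,162)[:2],onz(w,d.max()+1,v,162)[:2])
for v in (242,244,246,248,250): print(v,g[v,314:328])
E
```

```text
128 316 321 [ 596.5 -190.1] [ 601.4 -190.1]
136 315 323 [ 595.7 -196.5] [ 603.1 -196.5]
144 315 323 [ 595.7 -203.1] [ 603.2 -203.1]
152 315 323 [ 595.7 -209.7] [ 603.2 -209.7]
160 315 323 [ 595.7 -216.4] [ 603.3 -216.4]
168 315 322 [ 595.7 -223.2] [ 602.5 -223.2]
176 315 323 [ 595.7 -230.1] [ 603.4 -230.1]
184 315 322 [ 595.7 -237.1] [ 602.6 -237. ]
192 315 323 [ 595.7 -244.1] [ 603.5 -244.1]
200 315 323 [ 595.7 -251.3] [ 603.5 -251.3]
208 315 323 [ 595.7 -258.6] [ 603.6 -258.6]
216 316 322 [ 596.6 -266. ] [ 602.8 -265.9]
224 316 322 [ 596.6 -273.4] [ 602.8 -273.4]
232 316 322 [ 596.6 -281. ] [ 602.9 -281. ]
240 316 322 [ 596.6 -288.7] [ 602.9 -288.7]
242 [224 122  31  28  28  31  31  27  33 123 219 231 227 226]
244 [222 119  28  23  25  27  27  22  30 115 210 224 223 223]
246 [222 163 117 111 113 113 112 108 119 172 218 226 225 223]
248 [223 226 226 225 228 228 226 225 224 224 225 226 224 220]
250 [227 225 222 221 224 225 225 224 225 224 223 224 223 222]
```

```bash
python3 -m handwheel '[[[0,3,-20],[0,0,0]],[[0,0,-25],[0,0,0]],[[0,0,-30],[0,0,0]],[[0,0,-30],[0,0,0]],[[0,0,-26],[0,0,0]],[[0,0,-15],[0,0,0]],[[0,0,-5],[0,0,0]],[[0,0,0],[0,0,0]]]' 0.55
python3 -m handwheel '[[[0,0,0],[0,0,0]],[[0,0,0],[0,0,0]],[[0,0,0],[0,0,0]],[[0,0,0],[0,0,0]],[[0,0,0],[0,0,0]],[[0,0,0],[0,0,0]]]' 1
```

```text
time: 4.3
tool_pos: [599.7, -245.2, 146.4]
tcp_rot: [3.141, 0.0, 1.571]
contact_force: [-0.5, -0.0, -0.8]
grip_width: 40.9
time: 5.05
tool_pos: [599.5, -245.3, 145.9]
tcp_rot: [3.141, 0.0, 1.571]
contact_force: [-0.0, -0.3, 0.9]
grip_width: 7.8
```

```bash
python3 -m handwheel '[[[0,0,10],[0,0,0]],[[0,0,18],[0,0,0]],[[0,0,20],[0,0,0]],[[0,0,22],[0,0,0]],[[0,0,30],[0,0,0]],[[0,0,30],[0,0,0]],[[0,0,30],[0,0,0]]]' 1
python3 -m handwheel '[[[-8,20,0],[0,0,0]],[[-16,40,0],[0,0,0]],[[-16,40,0],[0,-0.035,0]],[[-16,40,0],[0,-0.035,0]],[[-16,40,0],[0,-0.035,0]],[[-16,40,0],[0,-0.035,0]],[[-16,40,0],[0,-0.035,0]],[[-16,40,0],[0,-0.035,0]],[[-16,40,0],[0,-0.035,0]],[[-16,40,0],[0,-0.035,0]],[[-16,40,0],[0,-0.035,0]],[[-12,21,0],[0,-0.035,0]]]'
python3 -m handwheel '[[[0,0,-5],[0,0,-0.025]],[[0,0,0],[0,0,0]],[[0,0,0],[0,0,0]]]'
python3 - <<'E'
from h import *
w=snap('wrist','w2.png');s=snap('scene','s2.png')
i=lambda c:cv2.cvtColor(c['img'],cv2.COLOR_RGB2BGR)
cv2.imwrite('pics/w2s2.png',cv2.resize(np.vstack([i(w),i(s)]),(480,600)))
E
```

```text
time: 5.92
tool_pos: [599.1, -245.1, 307.0]
tcp_rot: [-3.141, -0.0, 1.571]
contact_force: [0.4, -0.6, -0.8]
grip_width: 8.0
time: 7.42
tool_pos: [418.2, 197.3, 306.2]
tcp_rot: [2.79, -0.0, 1.572]
contact_force: [-0.1, 0.2, -1.1]
grip_width: 8.3
time: 7.8
tool_pos: [419.5, 195.5, 301.1]
tcp_rot: [2.791, -0.0, 1.546]
contact_force: [-0.2, 0.2, -1.0]
grip_width: 7.9
```

View pics/w2s2.png

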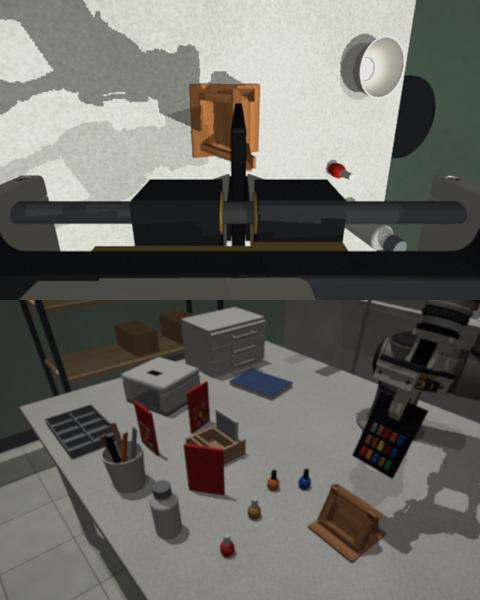

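```bash
cat > ov.py <<'E'
from h import *
from scipy.spatial.transform import Rotation as R
def frames(H=(504,194),yaw=-0.025):
    Rz=R.from_euler('z',yaw).as_matrix();H=np.array([*H,0.])
    return H,Rz,H+Rz@[12,0,21],Rz@R.from_euler('y',-20,degrees=True).as_matrix()
def poly(img,w,pts,col,u0,v0,s,shift=.5):
    q=np.array([[(a-u0+shift)*s,(b-v0+shift)*s] for a,b in(proj(w,p) for p in pts)]).round().astype(int)
    cv2.polylines(img,[q],True,col,1)
def draw(w,fn,box,s,H=(504,194),yaw=-0.025):
    u0,v0,W,Hh=box
    im=cv2.resize(cv2.cvtColor(w['img'],cv2.COLOR_RGB2BGR)[v0:v0+Hh,u0:u0+W],None,fx=s,fy=s,interpolation=cv2.INTER_CUBIC)
    P,Rz,C,Rc=frames(H,yaw)
    poly(im,w,[P+Rz@[a*65,b*65,8] for a,b in((1,1),(1,-1),(-1,-1),(-1,1))],(0,255,0),u0,v0,s)
    poly(im,w,[C+Rc@[a*5.75,b*52,75] for a,b in((1,1),(1,-1),(-1,-1),(-1,1))],(255,255,0),u0,v0,s)
    o=get_obs();Rt=R.from_euler('xyz',o['tcp_rot']).as_matrix();t=np.array(o['tool_pos'])
    # board: z=-tool z, y=tool x, x=tool y
    for d in(134,-16): poly(im,w,[t+Rt@[b*50+.8,a*4,d] for a,b in((1,1),(1,-1),(-1,-1),(-1,1))],(255,0,255),u0,v0,s)
    cv2.imwrite('pics/'+fn,im)
    zc=-Rt[:,2];b=t-134*zc+.8*Rt[:,0]
    print('board origin in cradle',(Rc.T@(b-C)).round(1),'R',R.from_matrix(Rc.T@np.c_[Rt[:,1],Rt[:,0],zc]).as_rotvec().round(3))
E
python3 - <<'E'
from ov import *
w=snap('wrist'); draw(w,'o1.png',(240,100,120,130),4.6)
E
```

```text
board origin in cradle [5.40e+00 1.00e-01 1.62e+02] R [-0.    -0.001 -0.001]
```

View pics/o1.png

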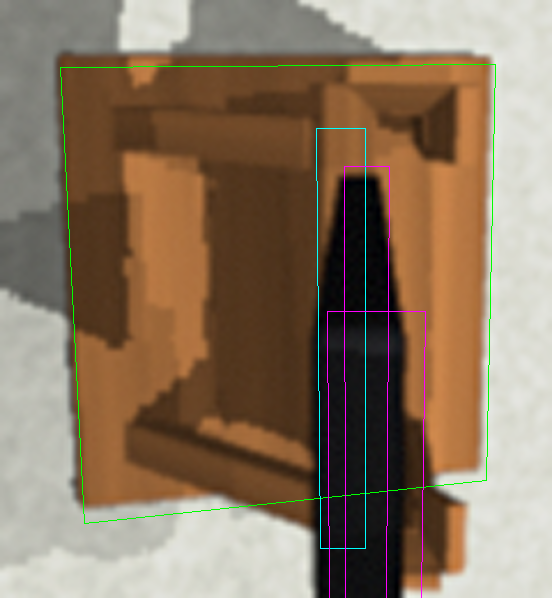

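Predicted and seen edges differ by 1–3 mm. I'll lower the board to just above the mouth and compare the board and cradle directly.

```bash
python3 -m handwheel '[[[3,1,-12],[0,0,-0.006]],[[5,1,-17],[0,0,0]],[[5,1,-17],[0,0,0]],[[3,0,-12],[0,0,0]],[[0,0,0],[0,0,0]],[[0,0,0],[0,0,0]]]'
python3 - <<'E'
from ov import *
w=snap('wrist'); draw(w,'o2a.png',(240,90,120,150),4,(504.6,197.5),-.031)
s=snap('scene');draw(s,'o2b.png',(390,170,110,150),4,(504.6,197.5),-.031)
cv2.imwrite('pics/o2.png',np.hstack([cv2.imread('pics/o2a.png')[:,:400],cv2.imread('pics/o2b.png')[:,:400]]))
E
```

```text
time: 8.7
tool_pos: [435.7, 198.8, 243.1]
tcp_rot: [2.791, -0.0, 1.54]
contact_force: [0.5, 0.1, -1.7]
grip_width: 8.0
board origin in cradle [3.000e-01 1.000e-01 1.026e+02] R [ 0.    -0.002 -0.   ]
board origin in cradle [3.000e-01 1.000e-01 1.027e+02] R [ 0.    -0.002 -0.   ]
```

View pics/o2.png

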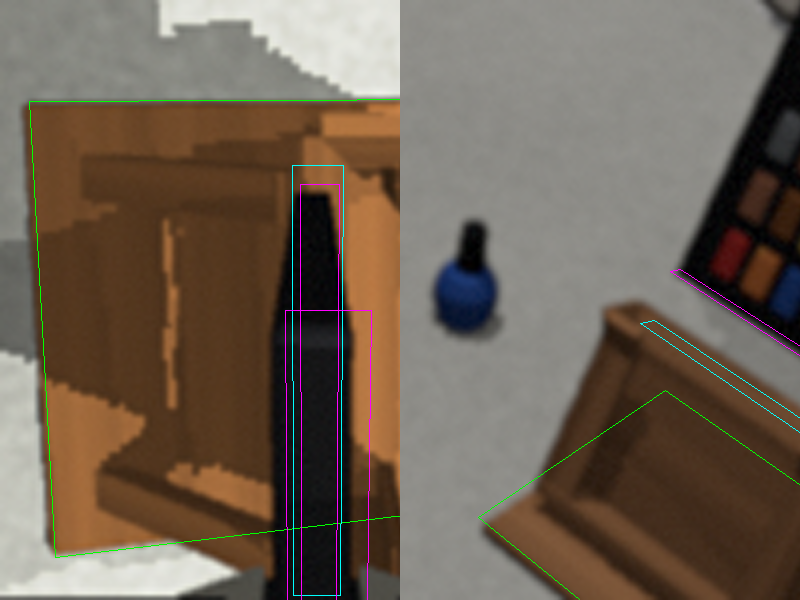

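```bash
python3 -m handwheel '[[[1.7,1,-4.7],[0,0,0]],[[1.7,0.5,-4.7],[0,0,0]],[[1.7,0,-4.7],[0,0,0]],[[1.0,0,-2.8],[0,0,0]],[[0,0,0],[0,0,0]]]'
python3 -m handwheel '[[[1.0,0,-2.8],[0,0,0]],[[1.0,0,-2.8],[0,0,0]],[[0,0,0],[0,0,0]]]'
python3 - <<'E'
from ov import *
w=snap('wrist'); draw(w,'o3a.png',(270,100,80,120),5,(504.6,197.5),-.031)
s=snap('scene');draw(s,'o3b.png',(420,200,130,120),5,(504.6,197.5),-.031)
a,b=cv2.imread('pics/o3a.png'),cv2.imread('pics/o3b.png');b=b[:,:400]
cv2.imwrite('pics/o3.png',cv2.convertScaleAbs(np.hstack([a,b]),alpha=1.5))
E
```

```text
time: 9.43
tool_pos: [441.4, 200.2, 225.7]
tcp_rot: [2.792, 0.0, 1.54]
contact_force: [-1.1, -0.9, -0.8]
grip_width: 8.0
time: 9.8
tool_pos: [443.6, 200.8, 224.1]
tcp_rot: [2.787, -0.002, 1.54]
contact_force: [-20.1, -2.0, 33.0]
grip_width: 8.4
board origin in cradle [ 1.5  2.5 81.8] R [ 0.002 -0.006 -0.001]
board origin in cradle [ 1.5  2.5 81.8] R [ 0.002 -0.006 -0.   ]
```

View pics/o3.png

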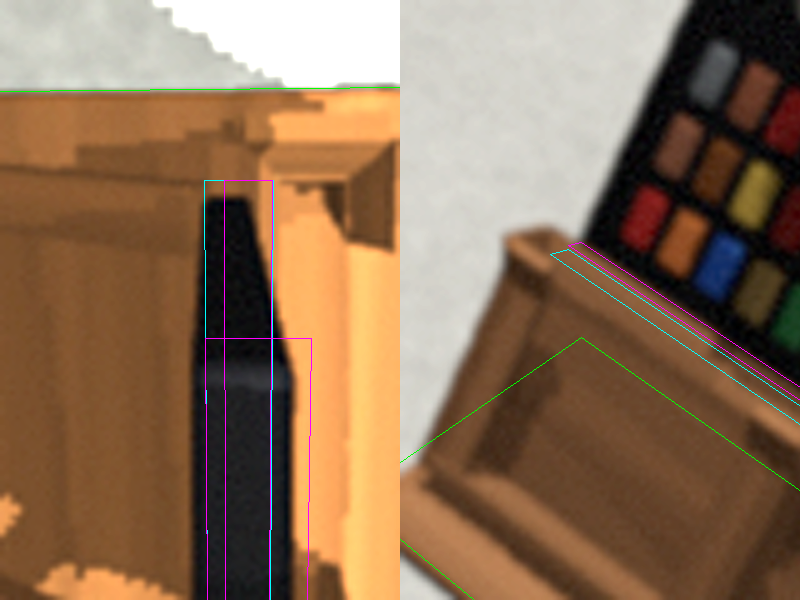

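The contact is 38 N straight up the slope. In the scene view the cradle's back rail hides the board's lower edge, so the board is too far towards the robot. I wrongly assumed the foot plate is centred on the holder origin. I'll back off and measure the cradle's mouth itself.

```bash
python3 -m handwheel '[[[-2,0,5.6],[0,0,0]],[[-6,0,16],[0,0,0]],[[-6,0,16],[0,0,0]],[[0,0,0],[0,0,0]]]'
python3 - <<'E'
from ov import *
np.set_printoptions(precision=1,suppress=True)
t=snap('top');s=snap('scene')
for n,x,y in[('lipL',447,153),('lipR',683,153),('barTL',430,190),('barTR',710,190),('barBL',430,222),('barBR',710,225)]:
    print(n,onz(t,178+(x-390)/6,212+y/6,105))
P=[]
f=cv2.imread('pics/scene1.png');g=cv2.imread('pics/top1.png')
def ov(im,w,box,dx,sc):
    u0,v0,W,H=box;im=cv2.convertScaleAbs(cv2.resize(im[v0:v0+H,u0:u0+W],None,fx=sc,fy=sc,interpolation=cv2.INTER_CUBIC),alpha=1.5)
    _,_,C,Rc=frames((504.6+dx,196.5),-.031)
    for z,c in((0,(0,0,255)),(75,(255,255,0)),(89,(255,0,255))):poly(im,w,[C+Rc@[a*5.75,b*52,z] for a,b in((1,1),(1,-1),(-1,-1),(-1,1))],c,u0,v0,sc)
    return im
cv2.imwrite('pics/o4.png',np.hstack([ov(f,s,(405,235,118,118),14,3.4*1),ov(g,t,(178,212,70,70),14,401/70)]) if 0 else np.hstack([cv2.resize(ov(f,s,(405,235,118,118),14,3.4),(400,400)),cv2.resize(ov(g,t,(178,212,70,70),14,5.72),(400,400))]))
E
```

```text
time: 10.4
tool_pos: [430.0, 200.5, 258.7]
tcp_rot: [2.789, -0.001, 1.54]
contact_force: [-0.4, -0.9, -1.5]
grip_width: 7.9
lipL [516.5 245.2 105. ]
lipR [513.8 144.9 105. ]
barTL [501.  252.2 105. ]
barTR [497.8 133.5 105. ]
barBL [487.5 252.  105. ]
barBR [483.1 133.5 105. ]
```

View pics/o4.png

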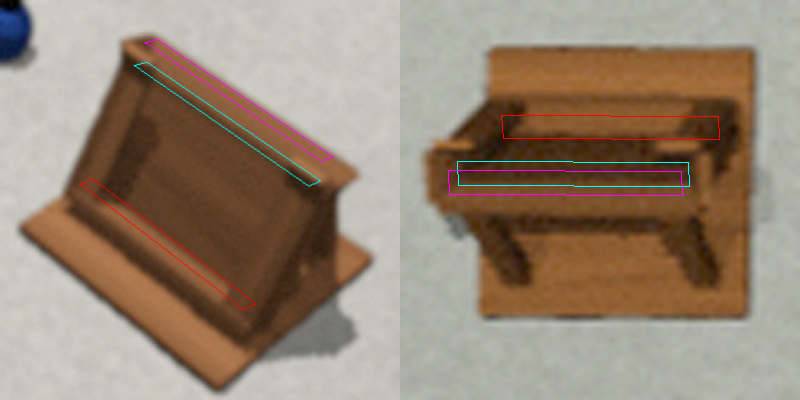

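The mouth measured from the top view puts the cradle about 15 mm further out in +x than assumed, and its y agrees. I'll shift the board and descend gently, watching the force.

```bash
python3 -m handwheel '[[[4,0,1.5],[0,0,0]],[[5,0,2],[0,0,0]],[[4.7,-0.4,1.5],[0,0,0]],[[3.4,-0.2,-9.4],[0,0,0]],[[3.4,-0.1,-9.4],[0,0,0]],[[3.4,0,-9.4],[0,0,0]],[[0,0,0],[0,0,0]]]'
python3 -m handwheel '[[[0.9,0,-2.3],[0,0,0]],[[0.9,0,-2.3],[0,0,0]],[[0.9,0,-2.3],[0,0,0]],[[0,0,0],[0,0,0]]]'
python3 - <<'E'
from ov import *
w=snap('wrist'); draw(w,'o5a.png',(270,100,80,120),5,(520,197),-.031)
s=snap('scene');draw(s,'o5b.png',(420,200,130,120),5,(520,197),-.031)
a,b=cv2.imread('pics/o5a.png'),cv2.imread('pics/o5b.png');b=b[:,:400]
cv2.imwrite('pics/o5.png',cv2.convertScaleAbs(np.hstack([a,b]),alpha=1.5))
E
```

```text
time: 11.38
tool_pos: [453.1, 199.3, 233.4]
tcp_rot: [2.794, 0.001, 1.54]
contact_force: [0.4, -1.0, -2.3]
grip_width: 7.8
time: 11.88
tool_pos: [456.1, 199.6, 227.6]
tcp_rot: [2.792, 0.0, 1.54]
contact_force: [0.2, -0.7, -2.1]
grip_width: 8.2
board origin in cradle [-0.5  1.4 86.2] R [-0.    -0.001  0.   ]
board origin in cradle [-0.4  1.4 86.3] R [ 0.    -0.001  0.   ]
```

View pics/o5.png

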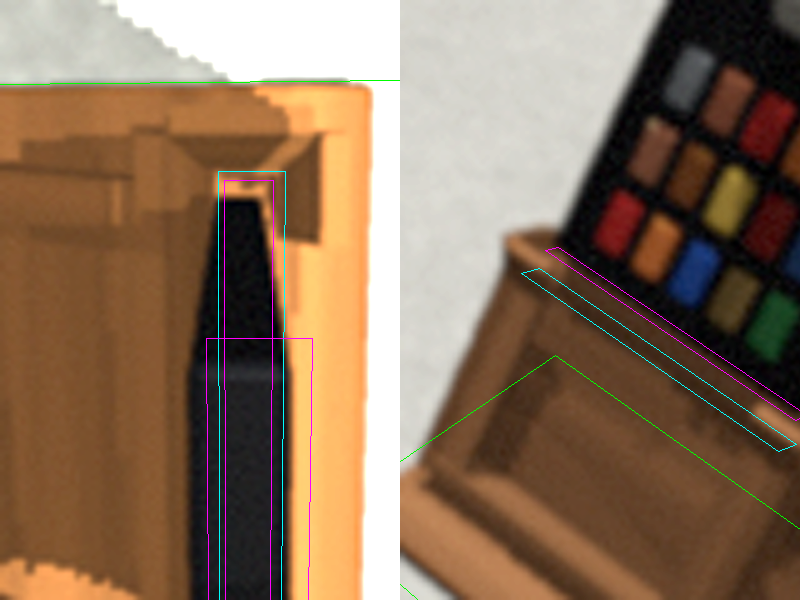

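The board's end now sits centred in the flared funnel: funnel columns 168–320 and board end 218–260 in the wrist crop. In the scene view it is in front of the back rail. No contact force. I'll continue down in small steps.

```bash
python3 -m handwheel '[[[1,0,-2.8],[0,0,0]],[[1,0,-2.8],[0,0,0]],[[1,0,-2.8],[0,0,0]],[[0,0,0],[0,0,0]]]'
python3 -m handwheel '[[[1,0,-2.8],[0,0,0]],[[1,0,-2.8],[0,0,0]],[[0,0,0],[0,0,0]]]'
```

```text
time: 12.48
tool_pos: [459.1, 199.5, 219.0]
tcp_rot: [2.792, 0.0, 1.54]
contact_force: [-1.0, 0.9, -1.6]
grip_width: 7.9
time: 12.85
tool_pos: [461.1, 199.5, 213.4]
tcp_rot: [2.792, 0.0, 1.54]
contact_force: [0.4, 0.6, -1.9]
grip_width: 7.7
```

```bash
python3 -m handwheel '[[[1,0,-2.8],[0,0,0]],[[1,0,-2.8],[0,0,0]],[[1,0,-2.8],[0,0,0]],[[1,0,-2.8],[0,0,0]],[[0,0,0],[0,0,0]]]'
python3 -m handwheel '[[[1,0,-2.8],[0,0,0]],[[1,0,-2.8],[0,0,0]],[[1,0,-2.8],[0,0,0]],[[1,0,-2.8],[0,0,0]],[[0,0,0],[0,0,0]]]'
```

```text
time: 13.48
tool_pos: [465.1, 199.5, 202.2]
tcp_rot: [2.792, 0.0, 1.54]
contact_force: [0.9, -0.3, -1.3]
grip_width: 7.8
time: 14.1
tool_pos: [469.1, 199.5, 191.0]
tcp_rot: [2.792, 0.0, 1.54]
contact_force: [-0.5, 0.0, -1.4]
grip_width: 7.9
```

```bash
python3 -m handwheel '[[[1,0,-2.8],[0,0,0]],[[1.1,0,-2.8],[0,0,0]],[[1,0,-2.8],[0,0,0]],[[1.1,0,-2.8],[0,0,0]],[[0,0,0],[0,0,0]]]'
python3 -m handwheel '[[[1,0,-2.8],[0,0,0]],[[1.1,0,-2.8],[0,0,0]],[[1,0,-2.8],[0,0,0]],[[1.1,0,-2.8],[0,0,0]],[[0,0,0],[0,0,0]]]'
python3 -m handwheel '[[[1,0,-2.8],[0,0,0]],[[1.1,0,-2.8],[0,0,0]],[[1,0,-2.8],[0,0,0]],[[1.1,0,-2.8],[0,0,0]],[[0,0,0],[0,0,0]]]'
```

```text
time: 14.72
tool_pos: [473.3, 199.5, 179.8]
tcp_rot: [2.792, 0.0, 1.54]
contact_force: [0.1, -0.3, -1.2]
grip_width: 8.0
time: 15.35
tool_pos: [477.5, 199.5, 168.6]
tcp_rot: [2.792, 0.0, 1.54]
contact_force: [-0.5, -0.1, -0.5]
grip_width: 7.6
time: 15.98
tool_pos: [481.7, 199.5, 157.4]
tcp_rot: [2.792, 0.0, 1.54]
contact_force: [0.1, 0.4, -2.1]
grip_width: 8.0
```

```bash
python3 -m handwheel '[[[1,0,-2.8],[0,0,0]],[[1,0,-2.8],[0,0,0]],[[0.7,0,-1.9],[0,0,0]],[[0,0,0],[0,0,0]]]'
python3 -m handwheel '[[[0.5,0,-1.4],[0,0,0]],[[0.4,0,-1],[0,0,0]],[[0,0,0],[0,0,0]]]'
```

```text
time: 16.48
tool_pos: [484.4, 199.5, 150.0]
tcp_rot: [2.792, 0.0, 1.54]
contact_force: [-0.7, 0.4, -1.4]
grip_width: 8.1
time: 16.85
tool_pos: [485.3, 199.6, 147.8]
tcp_rot: [2.792, 0.0, 1.54]
contact_force: [0.6, -0.6, -1.5]
grip_width: 8.0
```

```bash
python3 -m handwheel '[[[0.35,0,-1],[0,0,0]],[[0.2,0,-0.5],[0,0,0]],[[0,0,0],[0,0,0]]]'
python3 -m handwheel '[[[0.2,0,-0.6],[0,0,0]],[[0,0,0],[0,0,0]]]'
```

```text
time: 17.23
tool_pos: [485.9, 199.6, 146.3]
tcp_rot: [2.792, 0.0, 1.54]
contact_force: [0.0, -0.1, -2.7]
grip_width: 7.8
time: 17.48
tool_pos: [486.1, 199.6, 145.7]
tcp_rot: [2.792, 0.0, 1.54]
contact_force: [-1.0, 1.6, -1.8]
grip_width: 7.7
```

```bash
python3 -m handwheel '[[[0.3,0,-0.8],[0,0,0]],[[0,0,0],[0,0,0]]]'
python3 -m handwheel '[[[0.3,0,-0.8],[0,0,0]],[[0,0,0],[0,0,0]]]'
python3 -m handwheel '[[[0.3,0,-0.8],[0,0,0]],[[0,0,0],[0,0,0]]]'
```

```text
time: 17.73
tool_pos: [486.4, 199.6, 145.2]
tcp_rot: [2.791, -0.0, 1.54]
contact_force: [-2.2, -0.5, 2.2]
grip_width: 7.7
time: 17.98
tool_pos: [486.5, 199.4, 145.1]
tcp_rot: [2.791, 0.0, 1.54]
contact_force: [-6.9, -2.9, 11.7]
grip_width: 7.7
time: 18.23
tool_pos: [486.6, 199.3, 145.1]
tcp_rot: [2.79, 0.0, 1.54]
contact_force: [-13.0, -5.1, 20.4]
grip_width: 7.5
```

It bottomed at TCP z 145.1 with about 25 N up the slope. I'll relax, release, and back out along the slope.

```bash
python3 -m handwheel '[[[-0.4,0,1.2],[0,0,0]],[[0,0,0],[0,0,0]]]'
python3 -m handwheel '[[[0,0,0],[0,0,0]],[[0,0,0],[0,0,0]],[[0,0,0],[0,0,0]],[[0,0,0],[0,0,0]]]' 0.55
python3 -m handwheel '[[[-5,0,14],[0,0,0]],[[-10,0,28],[0,0,0]],[[-12,0,34],[0,0,0]],[[-12,0,34],[0,0,0]],[[-10,0,28],[0,0,0]],[[0,0,0],[0,0,0]],[[0,0,0],[0,0,0]]]'
python3 - <<'E'
from ov import *
w=snap('wrist');s=snap('scene');t=snap('top')
i=lambda c,f=1:cv2.resize(cv2.cvtColor(c['img'],cv2.COLOR_RGB2BGR),None,fx=f,fy=f)
def box(c,u,v,W,H):
    im=i(c)[v:v+H,u:u+W];return cv2.convertScaleAbs(cv2.resize(im,(400,300),interpolation=cv2.INTER_CUBIC),alpha=1.4)
a=i(s)[150:390,230:550];C=frames((520,197),-.031)
P,Rz,C0,Rc=C
# model of a fully seated board in scene
s2=dict(s);im=box(s,390,190,160,120)
for pts,c in(([[4,-50,0],[4,50,0],[4,50,150],[4,-50,150]],(0,255,0)),):
    poly(im,s,[C0+Rc@np.array(p) for p in pts],c,390,190,2.5)
cv2.imwrite('pics/o6.png',np.vstack([np.hstack([im,box(w,200,60,240,180)]),np.hstack([box(s,230,80,320,240),box(t,170,110,320,240)])]))
E
```

```text
time: 18.48
tool_pos: [486.5, 199.5, 145.2]
tcp_rot: [2.791, 0.0, 1.54]
contact_force: [-5.9, -2.6, 9.6]
grip_width: 7.9
time: 18.98
tool_pos: [486.6, 199.6, 144.4]
tcp_rot: [2.792, 0.0, 1.54]
contact_force: [0.2, 0.5, -0.5]
grip_width: 40.1
time: 19.85
tool_pos: [437.2, 199.5, 282.3]
tcp_rot: [2.792, 0.0, 1.54]
contact_force: [-0.6, -0.4, 0.3]
grip_width: 41.2
```

View pics/o6.png

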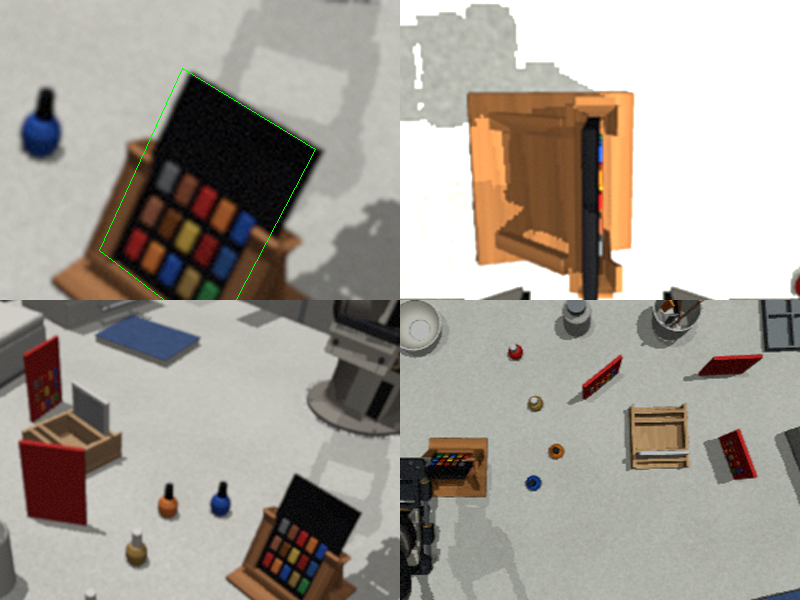

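The board stands leaning in the grooves with its samples showing. Its top edge matches the fully-home model to about 1 px. The mirror is in the rack, all four bottles are upright, and the gripper is clear.

```bash
python3 -c "
from plant import bot;print(bot.close_job())"
```

```text
the job is handed in; nothing more can be done
None
```

The black swatch board is in the holder's grooves, leaning back with its samples showing out of the open front. I handed the job in at about 20 s of the 50 s allowed.

- **The move:** I took the board from the rack's far slot, tilted it 20° and held it all the way down. It stopped against about 25 N along the slope. I let go there, and the gripper ended clear of everything.
- **First try missed:** I placed the cradle about 15 mm too near the robot because I assumed the foot plate was centred on the holder's origin. The board came down on the cradle's top rim with about 38 N measured at the wrist. I backed off, measured the cradle's mouth directly, and it then went in with almost no force.
- **Last checks:**
  - In the scene picture the board's top edge matches the fully-seated position to about 1 pixel (under 2 mm).
  - The arm bottomed about 2 mm lower than I predicted. I think the board slipped slightly in the jaws at the rim contact.
  - My last crop cut off the ledge, so I judged it fully home from the top edge and the firm stop rather than seeing the bottom edge.
  - The mirror still stands in the rack, and all four bottles and the red look-alikes are where they were.

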